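Put the washed breakfast things back on their own rests

ROBOT

A 6-joint arm with a two-finger parallel gripper is mounted at the origin on the work surface. World frame = base frame: x ahead of the robot, y to its left, z up, the work surface at z = 0. Lengths are in m, angles in rad, forces in N, time in s.
With the tool pointing down it reaches from about 0.35 to 0.95 m from the base axis. Payload 17.4 kg.
Tool frame: the origin (TCP) lies between the finger pads; the fingertips stand 14 mm ahead of it and the grasp point (between the pads) lies 5 mm behind it; z points along the fingers, y is the line along which they close (so a half turn about z gives the same grasp; the last joint's range is limited). The gripper opens to 93 mm and grips with 3 to 60 N. Pads are 15 mm wide; open, the fingers measure 128 mm over their backs; the gripper's body (75 mm by 188 mm) begins 65 mm behind the grasp point.
Start: joints at [1.291, 0.116, 1.442, -0, 1.584, -0.038], TCP at [0.162, 0.655, 0.233] pointing down, gripper open.
Joint ranges: [-2.83, 2.83], [-0.83, 2.19], [0.07, 2.5], [-1.14, 4.28], [0.01, 3], [-2.97, 2.97]. Speed limits (rad/s): [1.89, 1.89, 2.22, 3.14, 3.14, 3.14].

INTERFACE

Orientations are given as a rotation vector (axis times angle).
In Python, from plant import ctrl gives the robot as it stands.
- The arm moves only by the tool jog_arm, never from a script. Its argument "steps" is one flat list of numbers, 7 for each row, row after row: the turn, a rotation vector about the tool's x, y, z in rad, then the shift along the tool's x, y, z in cm, then the closure, from 0 (fully open) to 1 (shut). In form: [rx, ry, rz, dx, dy, dz, grip, rx, ry, rz, dx, dy, dz, grip, ...]. A call has 1 to 8 rows; each row shifts and turns the commanded pose from where the row before left it, along the tool's axes as they then stand; what a row does not reach is not made up. A row lasts 1/10 s, in which the tool goes at most 50 mm and 8.59 degrees, less where a joint would pass 70% of its speed; a pose out of reach is approached as far as the arm can. A call with a gripper value outside its range is refused whole. The fingers move at their own pace and stop on an object; the grip force is fixed at half the most. Time passes only in rows, so rows that do not move let the fingers close. It gives the time, the measured TCP pose, the force and the opening at its end, in the units of the state.
- ctrl.sense(): the state, without advancing time (a new reading comes with each control period).
- ctrl.read_camera(name): name is "scene" or "top" or "wrist"; returns a dict with "pixels" (420x560x3 uint8, red, green, blue), "depth" (420x560 float32, m along the optical axis (not along the pixel's ray), 0 where there is no reading), "fovy" (degrees; the focal length in pixels is half the picture's height over the tangent of half this angle, whatever the lens; pixels are square), "cx", "cy" (the principal point, pixels), "R" (3x3) and "t" (3): a world point X has camera coordinates R X + t. Camera axes: x right, y down, z forward; pixel columns grow to the right and rows downward; lengths in m; the calibration is good to about 2 mm. A picture is of the moment at which its call begins.
- ctrl.finish_job(): hands the job in, once; it reports no verdict.
The state is a dict: "t": time; "qpos": joint angles; "qvel": joint speeds; "effort": joint torques, N m; "tcp_pos": TCP position; "tool_rot": TCP orientation; "ft_force": force on the tool from outside, world axes, zero at the start; "torque": the same for the moment, N m; "finger_gap": finger opening in m.
Only numpy, scipy, OpenCV 4.12 (cv2) and the standard library are available. Lean on these libraries where they do the work, as an engineer would, in place of code of your own. Each camera call takes 0.05 s, during which the arm holds its last target. There are 200 camera calls.

TASK

Put the washed things back where each belongs, one at a time, low things first: lay the red-handled spoon in the middle slots of the red cutlery rack, then stand the little aluminium pot in the middle of the cork trivet, then the white creamer in the middle of the white saucer, and last the blue tumbler in the middle of the blue coaster. Set everything down gently, upright, never letting it drop, let go of it all, and leave the salt shaker and the spice jar where they stand.

Things in the scene. Friction and masses are not known exactly. Their poses are not given: they have to be found in the camera images.
- spoon: Loose serving spoon lying flat, bowl up. Straight red plastic handle 104 mm long, 14 wide, 14 high; round steel bowl 42 mm across, 12 high, at its +x end, centred 85 mm from the handle's middle. About 60 g, balances about 19 mm from the handle's middle towards the bowl. Origin: middle of the handle's underside; x along the handle to the bowl, z up.
- pot: Loose small aluminium pot, open, upright, round straight sides 68 mm across, 65 mm high, wall 3 mm; flat black handle at -x, 8 mm thick, centre 56 mm up, reaching 101 mm from the pot's axis. About 200 g. Origin: centre of its underside; z up.
- creamer: Loose white ceramic creamer, open, upright, 62 mm across with straight sides from 12 to 75 mm up (its height), foot 54 mm across, wall 4 mm; loop handle at +x reaching 57 mm from the axis, small spout at -x reaching 43 mm; the two y sides are free to grip. About 220 g. Origin: centre of its underside; z up.
- tumbler: Loose blue plastic tumbler, open, upright, round, 58 mm across at the foot widening to 66 mm at the rim, 95 mm high, wall 3 mm. About 80 g. Origin: centre of its underside; z up.
- rack: Fixed red cutlery rack: base 90 (x) x 124 (y) x 4 mm, with two combs along y at x = -34 and +34 mm, each 6 mm thick, 46 mm high, with three slots 40 mm apart, open at the top. The middle slots (y = 0) are 30 mm wide, floor 28 mm above the counter: a handle in both bridges the open gap along x, underside 28 mm up; the bowl may point either way. Origin: centre of underside; z up.
- trivet: Fixed round brown cork trivet, flat, 112 mm across, 10 mm thick. Origin: centre of its underside (top is 10 mm above it); z up.
- saucer: Fixed round white ceramic saucer, 116 mm across at a low rim 11 mm high, flat inside floor about 80 mm across and 6 mm above the counter. Origin: centre of its underside; z up.
- coaster: Fixed round blue plastic coaster, flat, 94 mm across, 6 mm thick. Origin: centre of its underside (top is 6 mm above it); z up.
- salt: Loose salt shaker, clear glass with a steel cap, 39 mm across, 66 mm high; to be left where it stands. Origin: centre of its underside.
- spice: Loose spice jar, amber glass with a green cap, 42 mm across, 69 mm high; to be left where it stands. Origin: centre of its underside.
Mind the look-alikes: they are no part of the job. Of the things that look like the coaster, the larger one is meant.

How it is judged:
On the way, in this order (a step that is already met when the one before it is completed fails the run):
1. the spoon lies in the rack's middle slots, let go (x of spoon in the frame of rack between -0.015 and 0.015 m and y of spoon in the frame of rack between -0.012 and 0.012 m and z of spoon in the frame of rack between 0.024 and 0.032 m and angle between the x axis of spoon and the x axis of rack, either way round below 0.25 rad and angle between spoon's own z axis and vertical below 0.12 rad and linear speed of spoon below 0.02 m/s and angular speed of spoon below 0.2 rad/s and contact force between the fingers and spoon below 0.05 N), for 0.2 s.
2. then the pot stands on the cork trivet, let go (horizontal distance between pot and trivet below 0.013 m and z of pot in the frame of trivet between 0.007 and 0.013 m and angle between pot's own z axis and vertical below 0.1 rad and linear speed of pot below 0.02 m/s and angular speed of pot below 0.2 rad/s and contact force between the fingers and pot below 0.05 N), for 0.2 s.
3. then the creamer stands on the saucer, let go (horizontal distance between creamer and saucer below 0.013 m and z of creamer in the frame of saucer between 0.003 and 0.009 m and angle between creamer's own z axis and vertical below 0.1 rad and linear speed of creamer below 0.02 m/s and angular speed of creamer below 0.2 rad/s and contact force between the fingers and creamer below 0.05 N), for 0.2 s.
4. then the tumbler stands on the blue coaster, let go (horizontal distance between tumbler and coaster below 0.013 m and z of tumbler in the frame of coaster between 0.003 and 0.009 m and angle between tumbler's own z axis and vertical below 0.1 rad and linear speed of tumbler below 0.02 m/s and angular speed of tumbler below 0.2 rad/s and contact force between the fingers and tumbler below 0.05 N), for 0.2 s.
At the end, for the whole second after the job is handed in: Spoon handle level in both middle slots (within 15 mm along, 12 mm across, 0.25 rad, either way round); pot on trivet, creamer on saucer, tumbler on coaster: within 13 mm of centre, resting on it (3 mm), upright (0.1 rad); all released and at rest (all of step 1 and all of step 2 and all of step 3 and all of step 4); the robot touches nothing.
It fails at once if the salt shaker is shifted more than 20 mm (distance of salt from where it was at the start of the episode above 0.02 m).
It fails at once if the spice jar is shifted more than 20 mm (distance of spice from where it was at the start of the episode above 0.02 m).
It fails at once if one of the four things is dropped (falls free faster than 0.6 m/s) ((linear speed of spoon above 0.6 m/s and contact force between the fingers and spoon below 0.05 N) or (linear speed of pot above 0.6 m/s and contact force between the fingers and pot below 0.05 N) or (linear speed of creamer above 0.6 m/s and contact force between the fingers and creamer below 0.05 N) or (linear speed of tumbler above 0.6 m/s and contact force between the fingers and tumbler below 0.05 N)).
It also fails if it takes over 128 s, if anything falls off the work surface, if the arm or the gripper's body presses on something with over 40 N, if the wrist force passes 120 N, or if a joint passes its speed limit or range.

## Working session

There is one attempt and no reset: what is moved stays moved. The work goes in short steps, Python scripts to look and compute and a tool call to move; the robot and the scene stay as the last step left them, time stands still between calls to the robot, and variables do not carry over. Pictures are saved under pics/ and viewed, on a budget of 14 in all, crops included, one or two more only if the job needs it, and the job is handed in when it is done.

Besides the shell and the picture viewer there is one more tool, called in YAML: its name, and indented under it one key for each argument. jog_arm: Moves the arm, as the interface text tells. Its arguments: {"type":"object","properties":{"steps":{"type":"array"}},"required":["steps"]}

```bash
mkdir -p pics; cat > h.py <<'E'
import numpy as np, cv2
from plant import ctrl
def K(c):
    f=c["pixels"].shape[0]/2/np.tan(np.radians(c["fovy"])/2); return f
def pts(c):
    f=K(c);d=c["depth"];v,u=np.indices(d.shape)
    P=np.stack([(u-c["cx"])/f*d,(v-c["cy"])/f*d,d],-1)
    return (P-c["t"])@c["R"]   # R^T (P-t)
def ray(c,u,v,z):
    f=K(c);d=np.array([(u-c["cx"])/f,(v-c["cy"])/f,1])@c["R"];o=-c["R"].T@c["t"]
    return o+d*(z-o[2])/d[2]
def proj(c,X):
    p=c["R"]@np.array(X)+c["t"];f=K(c);return p[0]/p[2]*f+c["cx"],p[1]/p[2]*f+c["cy"]
def save(c,n,s=1):
    cv2.imwrite(n,cv2.resize(c["pixels"][:,:,::-1],None,fx=s,fy=s))
def get(n):
    c=ctrl.read_camera(n);np.save(f"/tmp/{n}.npy",c,allow_pickle=True);return c
def load(n): return np.load(f"/tmp/{n}.npy",allow_pickle=True).item()
E
python3 - <<'E'
from h import *
for n in["scene","top"]:
    c=get(n);save(c,f"pics/{n}0.png",1.4);print(n,c["fovy"],c["cx"],c["cy"],-c["R"].T@c["t"],(c["depth"]>0).mean())
print(ctrl.sense())
E
```

```text
scene 54.71789421262143 282.4590258889085 208.7223966046787 [1.15994549 0.55233185 0.7049311 ] 0.9960459183673469
top 44.627772886611396 280.3271252480491 212.33456147707847 [0.38580328 0.00484582 1.2810195 ] 0.9960246598639456
{'t': 0.1, 'qpos': array([ 1.29121626e+00,  1.16430917e-01,  1.44218684e+00, -1.27402889e-05,
        1.58402754e+00, -3.78128583e-02]), 'qvel': array([-0.00030805, -0.00110625, -0.00248923, -0.00050924,  0.00044562,
        0.00021615]), 'effort': array([ 4.83770273e-04, -7.22888303e+01, -6.23860073e+01,  7.81165296e-02,
        2.28475331e-02, -1.11131062e-04]), 'tcp_pos': array([0.16158032, 0.65519615, 0.23199101]), 'tool_rot': array([-3.78824456e-01, -3.11851369e+00,  1.63579077e-03]), 'ft_force': array([0.3952574 , 0.17565114, 0.50937341]), 'torque': array([-0.02024757, -0.03360373,  0.00882833]), 'finger_gap': 0.0927450473494877}
```

View pics/top0.png

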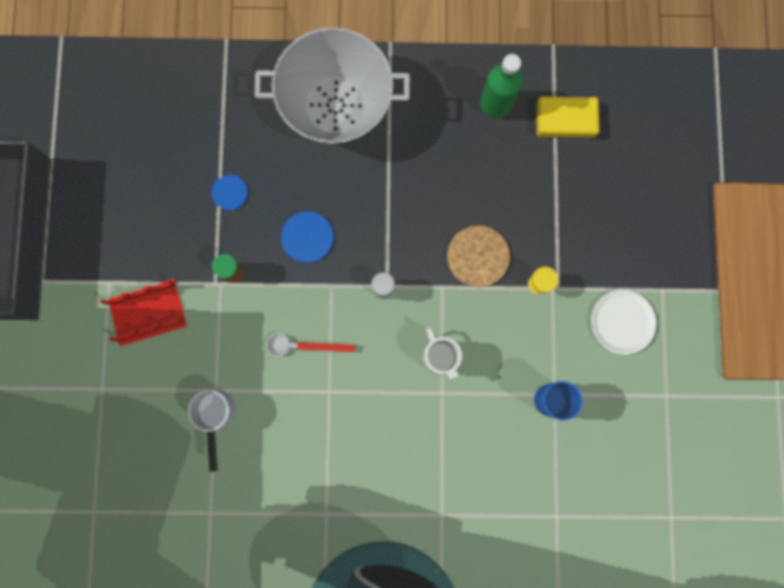

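View pics/scene0.png

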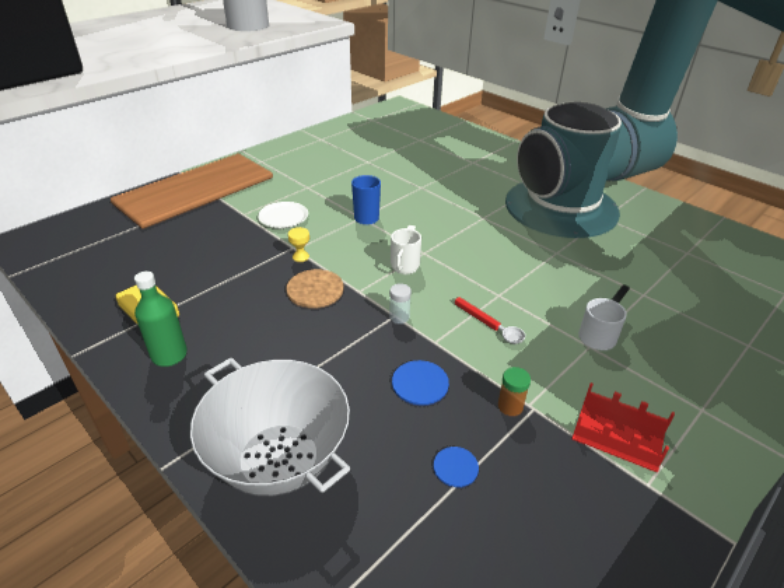

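The top view (displayed px) shows:

| Thing | Pixel | Notes |
|---|---|---|
| Spoon handle | (326,347) | bowl at (279,344) |
| Pot | (208,411) | handle pointing down |
| Creamer | (443,356) | handle up-left, spout down-right |
| Tumbler | (558,400) | |
| Rack | (147,312) | |
| Trivet | (478,256) | |
| Saucer | (624,322) | |
| Salt | (382,285) | |
| Spice jar | (225,266) | |

What could be mistaken for what I want:
- **Coaster:** blue discs at (307,237), the larger, and (230,192), the smaller. I choose (307,237).
- **Pot:** the colander at (333,85) is also metal and round. I choose (208,411), which has the black handle.
- **Tumbler:** the yellow egg cup at (543,280) is also a cup. I choose the blue one at (558,400).
- **Spoon and rack:** both are red, so they are told apart by shape.

```bash
python3 - <<'E'
from h import *
T=load("top");S=load("scene")
PT,PS=pts(T),pts(S)
print("floor z top/scene",np.median(PT[250:380,100:400,2]),np.median(PS[170:230,300:330,2]))
seeds=dict(spoon=(326,347,.03),pot=(208,411,.1),creamer=(443,356,.1),tumbler=(558,400,.1),rack=(147,312,.03),trivet=(478,256,.012),saucer=(624,322,.012),coaster=(307,237,.008),small=(230,192,0),salt=(382,285,.06),spice=(225,266,.06),egg=(543,280,.06))
for n,(u,v,z) in seeds.items():
    p=ray(T,u/1.4,v/1.4,z)
    for nm,P in(("top",PT),("scn",PS)):
        m=(np.hypot(P[...,0]-p[0],P[...,1]-p[1])<.09)&(P[...,2]>.0035)&(P[...,2]<.14)
        k,l,st,_=cv2.connectedComponentsWithStats(m.astype(np.uint8))
        if k<2: print(n,nm,"none");continue
        # component nearest to seed
        b=min(range(1,k),key=lambda i:np.min(np.hypot(*(P[l==i][:,:2]-p[:2]).T))+ (st[i,4]<30))
        Q=P[l==b];zt=np.percentile(Q[:,2],97)
        q=Q[Q[:,2]>zt-.012] ; (cx,cy),r=cv2.minEnclosingCircle(q[:,:2].astype(np.float32))
        print(n,nm,"seed",p[:2].round(3),"zt %.4f"%zt,"circ",round(cx,4),round(cy,4),round(r,4),len(Q))
H=cv2.cvtColor(T["pixels"],cv2.COLOR_RGB2HSV)
def world(m,z): 
    v,u=np.nonzero(m);return np.array([ray(T,a,b,z)[:2] for a,b in zip(u,v)],np.float32)
red=((H[...,0]<8)|(H[...,0]>172))&(H[...,1]>150)&(H[...,2]>60)
k,l,st,ce=cv2.connectedComponentsWithStats(red.astype(np.uint8))
for i in range(1,k):
    if st[i,4]>60:
        for z in(.014,.046,.004): print("red",st[i],z,cv2.minAreaRect(world(l==i,z)))
blue=(abs(H[...,0].astype(int)-108)<12)&(H[...,1]>150)&(H[...,2]>80)
k,l,st,ce=cv2.connectedComponentsWithStats(blue.astype(np.uint8))
for i in range(1,k):
    if st[i,4]>60: print("blue",st[i],cv2.minEnclosingCircle(world(l==i,.006)))
E
```

```text
floor z top/scene 0.00024229184359316548 -0.0013447791652445012
spoon top seed [0.466 0.104] zt 0.0175 circ 0.471 0.1238 0.0694 353
spoon scn seed [0.466 0.104] zt 0.0139 circ 0.4701 0.1247 0.0686 284
pot top seed [0.356 0.287] zt 0.0660 circ 0.3273 0.2919 0.0623 775
pot scn seed [0.356 0.287] zt 0.0633 circ 0.3302 0.2933 0.0644 989
creamer top seed [ 0.45  -0.095] zt 0.0776 circ 0.4573 -0.096 0.0462 589
creamer scn seed [ 0.45  -0.095] zt 0.0738 circ 0.4555 -0.094 0.0434 634
tumbler top seed [ 0.38  -0.283] zt 0.0973 circ 0.3804 -0.2918 0.0336 695
tumbler scn seed [ 0.38  -0.283] zt 0.0930 circ 0.3843 -0.2918 0.0378 624
rack top seed [0.523 0.418] zt 0.0453 circ 0.5255 0.427 0.0719 1213
rack scn seed [0.523 0.418] zt 0.0440 circ 0.5581 0.4367 0.062 777
trivet top seed [ 0.635 -0.165] zt 0.0141 circ 0.6376 -0.165 0.0612 1515
trivet scn seed [ 0.635 -0.165] zt 0.0108 circ 0.6384 -0.165 0.0582 847
saucer top seed [ 0.519 -0.426] zt 0.0132 circ 0.5235 -0.4276 0.0618 1412
saucer scn seed [ 0.519 -0.426] zt 0.0099 circ 0.5224 -0.428 0.0611 402
coaster top seed [0.666 0.145] zt 0.0107 circ
[... 1073 characters left out ...]
4023)
red [213 245  40   6 169] 0.014 ((0.4684949219226837, 0.10577236115932465), (0.09686175733804703, 0.010541096329689026), 88.550048828125)
red [213 245  40   6 169] 0.046 ((0.4664064645767212, 0.10322334617376328), (0.09441540390253067, 0.010274874046444893), 88.550048828125)
red [213 245  40   6 169] 0.004 ((0.46914759278297424, 0.10656892508268356), (0.097626231610775, 0.010624303482472897), 88.55005645751953)
blue [151 125  26  25 501] ((0.7489789724349976, 0.28960272669792175), 0.03306848555803299)
blue [ 201  151   37   36 1069] ((0.6684287190437317, 0.14514106512069702), 0.04763533174991608)
blue [383 273  32  26 570] ((0.3790028989315033, -0.306210458278656), 0.04013349115848541)
```

```bash
cat > plan.py <<'E'
import sys
from h import *
from scipy.spatial.transform import Rotation as Ro
# plan.py x y z psi_deg grip [max cm/row] : rows from the measured pose to the target, tool down, tool y at psi
x,y,z,psi,g=map(float,sys.argv[1:6]);mx=float(sys.argv[6]) if len(sys.argv)>6 else 4
s=ctrl.sense();R=Ro.from_rotvec(s["tool_rot"]);p=s["tcp_pos"]
cur=np.degrees(np.arctan2(*R.as_matrix()[[1,0],[1,1]]))
a=np.radians(psi if abs((psi-cur+180)%360-180)<=180 else psi)
yv=np.array([np.cos(a),np.sin(a),0]);zv=np.array([0,0,-1.]);G=Ro.from_matrix(np.c_[np.cross(yv,zv),yv,zv])
rv=(R.inv()*G).as_rotvec();d=np.array([x,y,z])-p
n=max(1,int(np.ceil(np.linalg.norm(d)*100/mx)),int(np.ceil(np.linalg.norm(rv)/.14)))
print("t %.1f tcp %s psi %.1f gap %.3f q1,q6 %s n %d"%(s["t"],p.round(4),cur,s["finger_gap"],s["qpos"][[0,5]].round(2),n))
C=R;o=[]
for i in range(n):
    o.append(list((rv/n).round(3)+0)+list((C.inv().apply(d/n)*100).round(2)+0)+[g]);C=C*Ro.from_rotvec(rv/n)
for i in range(0,n,8): print(",".join(f"{v:g}" for r in o[i:i+8] for v in r))
E
python3 plan.py 0.47 0.10 0.22 -1.5 0 5
```

```text
t 0.1 tcp [0.1616 0.6552 0.232 ] psi 76.1 gap 0.093 q1,q6 [ 1.29 -0.04] n 13
0,0,0.104,-3.33,-3.58,0.1,0,0,0,0.104,-3.68,-3.21,0.1,0,0,0,0.104,-3.99,-2.81,0.1,0,0,0,0.104,-4.27,-2.38,0.09,0,0,0,0.104,-4.49,-1.92,0.09,0,0,0,0.104,-4.67,-1.45,0.09,0,0,0,0.104,-4.79,-0.95,0.09,0,0,0,0.104,-4.86,-0.45,0.09,0
0,0,0.104,-4.89,0.06,0.09,0,0,0,0.104,-4.85,0.57,0.09,0,0,0,0.104,-4.77,1.07,0.09,0,0,0,0.104,-4.63,1.56,0.09,0,0,0,0.104,-4.44,2.03,0.09,0
```

jog_arm:
  steps: [0, 0, 0.104, -3.3, -3.6, 0.1, 0, 0, 0, 0.104, -3.7, -3.2, 0.1, 0, 0, 0, 0.104, -4.0, -2.8, 0.1, 0, 0, 0, 0.104, -4.3, -2.4, 0.1, 0, 0, 0, 0.104, -4.5, -1.9, 0.1, 0, 0, 0, 0.104, -4.7, -1.4, 0.1, 0, 0, 0, 0.104, -4.8, -0.9, 0.1, 0, 0, 0, 0.104, -4.9, -0.4, 0.1, 0]

```text
t: 0.9
tcp_pos: [0.3542, 0.3122, 0.2245]
tool_rot: [1.612, 2.696, 0.0]
ft_force: [1.2, 0.5, -0.1]
finger_gap: 0.093
```

jog_arm:
  steps: [0, 0, 0.104, -4.9, 0.1, 0.1, 0, 0, 0, 0.104, -4.9, 0.6, 0.1, 0, 0, 0, 0.104, -4.8, 1.1, 0.1, 0, 0, 0, 0.104, -4.6, 1.6, 0.1, 0, 0, 0, 0.104, -4.4, 2.0, 0.1, 0, 0, 0, 0, 0, 0, 0, 0, 0, 0, 0, 0, 0, 0, 0]

```text
t: 1.6
tcp_pos: [0.4744, 0.1003, 0.2192]
tool_rot: [-2.248, -2.193, 0.001]
ft_force: [1.3, -0.1, 0.3]
finger_gap: 0.0931
```

```bash
python3 plan.py 0.47 0.10 0.22 -1.5 0 5; python3 - <<'E'
from h import *
c=get("wrist");save(c,"pics/w1.png",1.4);print(c["fovy"],-c["R"].T@c["t"],c["R"][2])
P=pts(c);print([(n,proj(c,X)) for n,X in dict(spoon=(.47,.1,.014),tip=(.47,.18,.01)).items()])
H=cv2.cvtColor(c["pixels"],cv2.COLOR_RGB2HSV)
red=(((H[...,0]<8)|(H[...,0]>172))&(H[...,1]>150)&(H[...,2]>40)).astype(np.uint8)
k,l,st,ce=cv2.connectedComponentsWithStats(red)
for i in range(1,k):
    if st[i,4]>200:
        v,u=np.nonzero(l==i);w=np.array([ray(c,a,b,.014)[:2] for a,b in zip(u,v)],np.float32)
        print(st[i],cv2.minAreaRect(w),"z",np.median(P[l==i][:,2]))
E
```

```text
t 1.6 tcp [0.4744 0.1003 0.2192] psi -1.4 gap 0.093 q1,q6 [0.16 0.18] n 1
-0.001,0,0.002,-0.04,-0.44,-0.08,0
60.27156375203673 [0.47631901 0.17452023 0.37153026] [-0.00690034 -0.27258602 -0.96210667]
[('spoon', (np.float64(282.02218441922895), np.float64(181.73504938008637))), ('tip', (np.float64(279.8216134807803), np.float64(98.91349513618823)))]
[ 274  123   15  102 1340] ((0.46900931000709534, 0.10644720494747162), (0.10263259708881378, 0.013533682562410831), 87.95428466796875) z 0.014149096572204038
```

View crop.

View pics/w1.png

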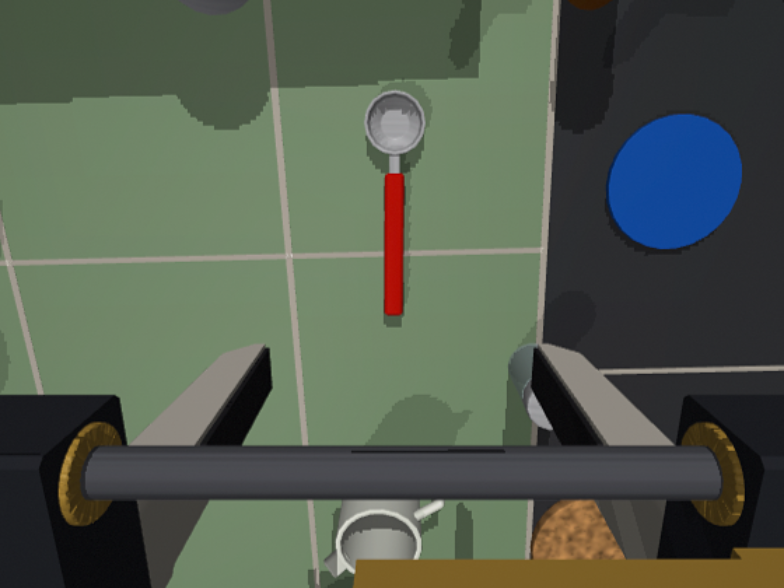

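```bash
python3 plan.py 0.469 0.121 0.018 -2 0.55 4.5
```

```text
t 1.6 tcp [0.4741 0.1012 0.2194] psi -1.3 gap 0.093 q1,q6 [0.16 0.18] n 5
0,0,0.002,0.39,-0.11,4.03,0.55,0,0,0.002,0.39,-0.11,4.03,0.55,0,0,0.002,0.39,-0.11,4.03,0.55,0,0,0.002,0.39,-0.11,4.03,0.55,0,0,0.002,0.39,-0.11,4.03,0.55
```

The close view shows the spoon alone: red handle at (395,240), steel bowl at (395,122). The larger blue coaster is to the right at (675,180). Now I descend onto the handle.

jog_arm:
  steps: [0, 0, 0.002, 0.4, -0.1, 4.0, 0.5, 0, 0, 0.002, 0.4, -0.1, 4.0, 0.5, 0, 0, 0.002, 0.4, -0.1, 4.0, 0.5, 0, 0, 0.002, 0.4, -0.1, 4.0, 0.5, 0, 0, 0.002, 0.4, -0.1, 3.0, 0.5, 0, 0, 0, 0, 0, 1.0, 0.5, 0, 0, 0, 0, 0, 0, 0.5]

```text
t: 2.35
tcp_pos: [0.469, 0.1221, 0.019]
tool_rot: [-2.254, -2.186, 0.002]
ft_force: [0.6, -0.2, 0.5]
finger_gap: 0.0473
```

```bash
python3 plan.py 0.469 0.121 0.0175 -2 1 4.5
```

```text
t 2.4 tcp [0.469  0.1221 0.019 ] psi -1.8 gap 0.047 q1,q6 [0.2  0.23] n 1
-0.002,0,0.004,-0.11,0.01,0.15,1
```

jog_arm:
  steps: [0, 0, 0, -0.1, 0, 0.15, 1, 0, 0, 0, 0, 0, 0, 1, 0, 0, 0, 0, 0, 0, 1, 0, 0, 0, 0, 0, 0, 1, 0, 0, 0, 0, 0, 0, 1, 0, 0, 0, 0, 0, 0, 1, 0, 0, 0, 0, 0, 0, 1]

```text
t: 3.05
tcp_pos: [0.4701, 0.1202, 0.0187]
tool_rot: [2.258, 2.184, 0.001]
ft_force: [-1.7, -0.6, 5.7]
finger_gap: 0.0136
```

jog_arm:
  steps: [0, 0, 0, 0, 0, -1, 1, 0, 0, 0, 0, 0, -2, 1, 0, 0, 0, 0, 0, -3, 1, 0, 0, 0, 0, 0, -3, 1, 0, 0, 0, 0, 0, -3, 1, 0, 0, 0, 0, 0, -1, 1, 0, 0, 0, 0, 0, 0, 1]

```text
t: 3.75
tcp_pos: [0.4703, 0.1203, 0.1494]
tool_rot: [2.257, 2.184, 0.003]
ft_force: [-0.2, -0.4, -1.3]
finger_gap: 0.0136
```

```bash
python3 - <<'E'
from h import *
# rack combs: top edge points from height in both views and colour; two-view fit
W=[]
for n in("top","scene"):
    c=get(n);P=pts(c);H=cv2.cvtColor(c["pixels"],cv2.COLOR_RGB2HSV)
    red=((H[...,0]<8)|(H[...,0]>172))&(H[...,1]>130)&(H[...,2]>40)&(np.hypot(P[...,0]-.524,P[...,1]-.43)<.1)
    for nm,m in(("base",red&(P[...,2]<.012)),("top",red&(P[...,2]>.030))):
        q=P[m][:,:2].astype(np.float32);print(n,nm,len(q),cv2.minAreaRect(q),"z",np.percentile(P[m][:,2],[5,50,95]).round(4))
    save(c,f"pics/{n}2.png",1)
    if n=="top":
        m=red.astype(np.uint8);x,y,w,h=cv2.boundingRect(m);im=cv2.resize(c["pixels"][y-8:y+h+8,x-8:x+w+8,::-1],None,fx=5,fy=5,interpolation=cv2.INTER_CUBIC);print("crop",x-8,y-8);a=im
    else:
        b=cv2.resize(c["pixels"][255:345,400:490,::-1],None,fx=4,fy=4,interpolation=cv2.INTER_CUBIC)
o=np.zeros((max(a.shape[0],360),a.shape[1]+360,3),np.uint8);o[:a.shape[0],:a.shape[1]]=a;o[:360,a.shape[1]:]=b
cv2.imwrite("pics/rack.png",o);print(o.shape)
w=get("wrist");H=cv2.cvtColor(w["pixels"],cv2.COLOR_RGB2HSV)
s=ctrl.sense();print(s["tcp_pos"],s["finger_gap"])
red=(((H[...,0]<8)|(H[...,0]>172))&(H[...,1]>150)&(H[...,2]>40)).astype(np.uint8)
k,l,st,ce=cv2.connectedComponentsWithStats(red);P=pts(w)
for i in range(1,k):
    if st[i,4]>100:
        Q=P[l==i];print(st[i],cv2.minAreaRect(Q[:,:2].astype(np.float32)),np.percentile(Q[:,2],[5,50,95]))
E
```

```text
top base 1346 ((0.5268219709396362, 0.428521990776062), (0.0918753519654274, 0.12636420130729675), 17.783641815185547) z [-0.0004  0.0037  0.0084]
top top 135 ((0.5259817242622375, 0.42613086104393005), (0.07553055137395859, 0.12322382628917694), 17.162540435791016) z [0.0304 0.0404 0.0479]
crop 64 191
scene base 1449 ((0.518297553062439, 0.4244699776172638), (0.11461751163005829, 0.12377485632896423), 17.37314224243164) z [0.0001 0.0028 0.0101]
scene top 210 ((0.5287058353424072, 0.4275563955307007), (0.0766381174325943, 0.12470242381095886), 18.000255584716797) z [0.0312 0.0395 0.0455]
(360, 745, 3)
[0.46920134 0.12010822 0.14650826] 0.013466518833894861
[ 272  187   30  132 3723] ((0.47024163603782654, 0.14321602880954742), (0.10238198190927505, 0.013858161866664886), 88.42009735107422) [0.14032817 0.14226324 0.14341597]
[273 357  27  26 660] ((0.46809643507003784, 0.06849310547113419), (0.251503586769104, 0.013960838317871094), 85.04331970214844) [0.14088488 0.14240736 0.14336187]
```

View pics/rack.png

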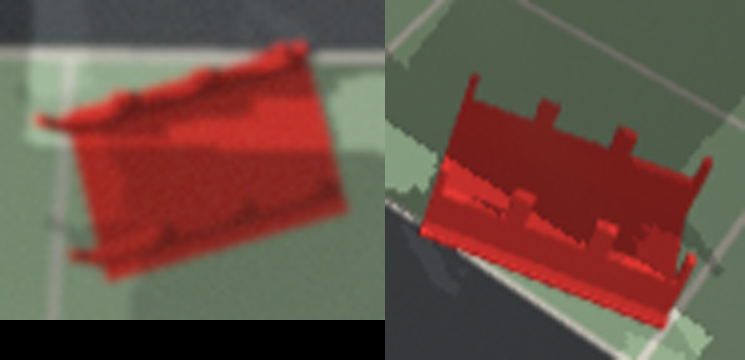

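```bash
python3 - <<'E'
from h import *
w=load("wrist");save(w,"pics/w2.png",1.2)
for y in(.158,.054,.191): print(y,proj(w,(.470,y,.142)))
P=pts(w);print(P[187:200:4,287].round(4),P[300:318:6,287].round(4),P[360:383:5,287].round(4))
E
```

```text
0.158 (np.float64(284.77123853954987), np.float64(189.56708141671328))
0.054 (np.float64(291.35698688299055), np.float64(383.09988682205835))
0.191 (np.float64(282.16807763871816), np.float64(113.06901228517295))
[[0.471  0.1587 0.1399]
 [0.471  0.1569 0.1404]
 [0.4709 0.1553 0.1414]
 [0.4709 0.1536 0.1417]] [[0.4693 0.1035 0.1432]
 [0.4692 0.1001 0.1428]
 [0.4691 0.0969 0.1431]] [[0.4682 0.0691 0.1429]
 [0.4681 0.0662 0.1431]
 [0.468  0.0624 0.1422]
 [0.4679 0.0594 0.1423]
 [0.4678 0.0568 0.1429]]
```

View pics/w2.png

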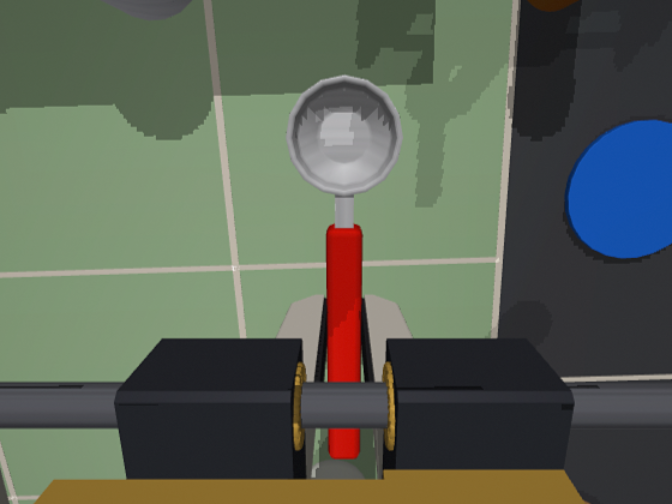

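The spoon is held level between the pads: handle at (345,340), bowl at (345,135). It did not slip.

```bash
python3 plan.py 0.5397 0.4315 0.14 -72.3 1 3.5
```

```text
t 3.9 tcp [0.4692 0.1201 0.1465] psi -1.9 gap 0.013 q1,q6 [0.2  0.23] n 10
0,0,0.123,3.14,0.6,0.06,1,0,0,0.123,3.19,0.21,0.06,1,0,0,0.123,3.19,-0.18,0.06,1,0,0,0.123,3.14,-0.57,0.06,1,0,0,0.123,3.05,-0.95,0.06,1,0,0,0.123,2.91,-1.32,0.06,1,0,0,0.123,2.73,-1.66,0.06,1,0,0,0.123,2.5,-1.98,0.07,1
0,0,0.123,2.24,-2.28,0.07,1,0,0,0.123,1.94,-2.53,0.07,1
```

jog_arm:
  steps: [0, 0, 0.123, 3.1, 0.6, 0.06, 1, 0, 0, 0.123, 3.2, 0.2, 0.06, 1, 0, 0, 0.123, 3.2, -0.2, 0.06, 1, 0, 0, 0.123, 3.1, -0.6, 0.06, 1, 0, 0, 0.123, 3.1, -0.9, 0.06, 1, 0, 0, 0.123, 2.9, -1.3, 0.06, 1, 0, 0, 0.123, 2.7, -1.7, 0.06, 1, 0, 0, 0.123, 2.5, -2.0, 0.07, 1]

```text
t: 4.7
tcp_pos: [0.5253, 0.3703, 0.1411]
tool_rot: [3.023, 0.851, -0.004]
ft_force: [0.4, -0.2, -0.9]
finger_gap: 0.0137
```

jog_arm:
  steps: [0, 0, 0.123, 2.2, -2.3, 0.07, 1, 0, 0, 0.123, 1.9, -2.5, 0.07, 1, 0, 0, 0, 0, 0, 0, 1, 0, 0, 0, 0, 0, 0, 1, 0, 0, 0, 0, 0, 0, 1]

```text
t: 5.2
tcp_pos: [0.5389, 0.4303, 0.1408]
tool_rot: [3.103, 0.483, -0.002]
ft_force: [-0.4, -0.9, -0.4]
finger_gap: 0.0133
```

```bash
python3 plan.py 0.5397 0.4315 0.10 -72.3 1 3.5; python3 - <<'E'
from h import *
w=get("wrist");save(w,"pics/w3.png",1.2);P=pts(w);H=cv2.cvtColor(w["pixels"],cv2.COLOR_RGB2HSV)
red=((H[...,0]<8)|(H[...,0]>172))&(H[...,1]>150)&(H[...,2]>40)
s=ctrl.sense()["tcp_pos"];print("tcp",s)
m=red&(P[...,2]>s[2]-.02)&(P[...,2]<s[2]+.01);m=cv2.erode(m.astype(np.uint8),np.ones((3,3)))>0
q=P[m][:,:2];d=cv2.fitLine(q.astype(np.float32),cv2.DIST_HUBER,0,.01,.01).ravel();print("spoon",np.degrees(np.arctan2(d[1],d[0])),d[2:])
a=np.array([d[0],d[1]])*np.sign(d[0]);t=(q-s[:2])@a;print("ext rel tcp",np.percentile(t,[.2,99.8]),"lat",np.median((q-s[:2])@[-a[1],a[0]]))
a=np.radians(17.7);Rk=np.array([[np.cos(a),np.sin(a)],[-np.sin(a),np.cos(a)]])
m=red&(P[...,2]>.03)&(P[...,2]<.052)&(np.hypot(P[...,0]-.527,P[...,1]-.43)<.09);q=(P[m][:,:2]-[.527,.4275])@Rk.T
for sg in(-1,1):
    k=q[np.abs(q[:,0]-sg*.034)<.015];print(sg,len(k), np.percentile(k[:,0],[2,50,98]).round(4),np.histogram(k[:,1],np.arange(-.07,.071,.004))[0])
E
```

```text
t 5.2 tcp [0.5389 0.4303 0.1408] psi -72.3 gap 0.013 q1,q6 [0.64 1.9 ] n 2
0,0.001,0,0.06,-0.05,2.04,1,0,0.001,0,0.06,-0.05,2.04,1
tcp [0.53898137 0.4301651  0.14126153]
spoon 17.71925 [0.5385557  0.42858812]
ext rel tcp [-0.06357164  0.03779852] lat -0.0015674653326926444
-1 227 [-0.0376 -0.0328 -0.0312] [  0  11 100   0   0   1   0   0   0   0   0   0   0   0   0   0   0   0
   0   0   0   0   0   0   0   0   0   0   0   0   0  47  68   0   0]
1 611 [0.0305 0.0343 0.0364] [ 0 20 88  0  0  0  0  0  0  0  7 67 72 46  0  0  0  0  0  0 19 74 69 37
  0  0  0  0  0  0  1 58 53  0  0]
```

View pics/w3.png

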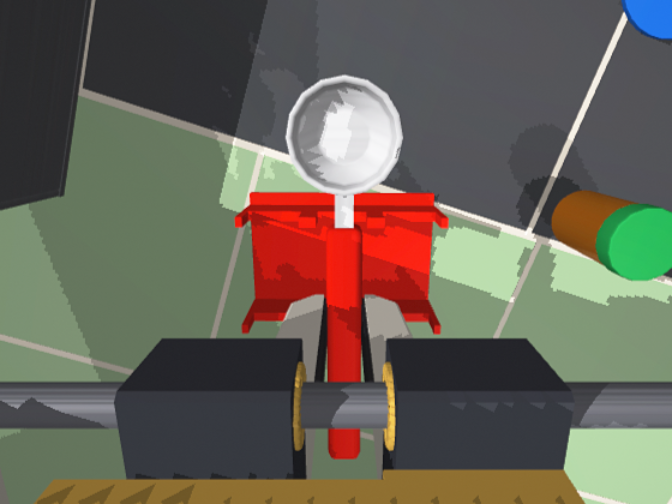

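The handle (345,340) lies over the middle slots of the rack (345,260), with an offset of about 1 mm. Next I lower it.

jog_arm:
  steps: [0, 0, 0, 0.05, -0.1, 2.5, 1, 0, 0, 0, 0, 0, 2.5, 1, 0, 0, 0, 0, 0, 2, 1, 0, 0, 0, 0, 0, 1.2, 1, 0, 0, 0, 0, 0, 0.6, 1, 0, 0, 0, 0, 0, 0.3, 1, 0, 0, 0, 0, 0, 0, 1]

```text
t: 5.95
tcp_pos: [0.5396, 0.4322, 0.0514]
tool_rot: [-3.104, -0.482, -0.001]
ft_force: [0.0, -0.4, -0.6]
finger_gap: 0.0134
```

jog_arm:
  steps: [0, 0, 0, 0, 0, 0.2, 1, 0, 0, 0, 0, 0, 0.15, 1, 0, 0, 0, 0, 0, 0.1, 1, 0, 0, 0, 0, 0, 0, 1]

```text
t: 6.35
tcp_pos: [0.5394, 0.4323, 0.0467]
tool_rot: [-3.104, -0.482, -0.001]
ft_force: [-0.5, -0.8, 2.8]
finger_gap: 0.0137
```

jog_arm:
  steps: [0, 0, 0, 0, 0, 0, 0.8, 0, 0, 0, 0, 0, 0, 0.7, 0, 0, 0, 0, 0, 0, 0.6, 0, 0, 0, 0, 0, 0, 0.6, 0, 0, 0, 0, 0, -1, 0.6, 0, 0, 0, 0, 0, -3, 0.6, 0, 0, 0, 0, 0, -4, 0.6, 0, 0, 0, 0, 0, -4, 0.6]

```text
t: 7.15
tcp_pos: [0.5391, 0.432, 0.1683]
tool_rot: [3.104, 0.482, -0.0]
ft_force: [-1.1, 0.3, -0.0]
finger_gap: 0.0377
```

```bash
python3 - <<'E'
from h import *
w=get("wrist");P=pts(w);H=cv2.cvtColor(w["pixels"],cv2.COLOR_RGB2HSV)
red=((H[...,0]<8)|(H[...,0]>172))&(H[...,1]>150)&(H[...,2]>40)
a=np.radians(17.7);Rk=np.array([[np.cos(a),np.sin(a)],[-np.sin(a),np.cos(a)]])
X=(P[...,:2]-[.527,.4275])@Rk.T
m=red&(abs(X[...,1])<.012)&(abs(X[...,0])<.08)&(P[...,2]>.034)&(P[...,2]<.05)
q=X[m];z=P[m][:,2]
print("z",np.percentile(z,[5,50,95]),"x ext",np.percentile(q[:,0],[.5,99.5]),"y",np.percentile(q[:,1],[2,50,98]))
for s in(q[:,0]<-.02),(q[:,0]>.02): print(np.median(q[s],0),np.median(z[s]))
print(ctrl.sense()["tcp_pos"])
# pot axis from rim, two fixed views: handle direction
for n in("top","scene"):
    c=get(n);P=pts(c)
    d=np.hypot(P[...,0]-.355,P[...,1]-.288);m=(d<.11)&(P[...,2]>.05)&(P[...,2]<.08)
    dark=c["pixels"].max(-1)<70
    b=m&~dark&(P[...,0]>.31);q=P[b][:,:2].astype(np.float32);print(n,"body",cv2.minEnclosingCircle(q),np.percentile(P[b][:,2],[50,97]),"hnd",P[m&dark][:,:2].min(0) if (m&dark).any() else 0,np.median(P[m&dark],0))
    v,u=np.nonzero(b);
    if n=="top":
        w=np.array([ray(c,a_,b_,.065)[:2] for a_,b_ in zip(u,v)],np.float32);print("ray@65",cv2.minEnclosingCircle(w))
E
python3 plan.py 0.355 0.288 0.2 0 0 4.5
```

```text
z [0.04000277 0.04201738 0.04321365] x ext [-0.04986009  0.05088404] y [-0.00740339 -0.00065938  0.00584109]
[-0.03470948 -0.00064018] 0.042074153563022416
[ 0.03609472 -0.0014361 ] 0.04195889661819142
[0.54068413 0.43319497 0.17659671]
top body ((0.35000231862068176, 0.29465267062187195), 0.03945501893758774) [0.0625802  0.06855324] hnd [0.27106491 0.28131991] [0.2980289  0.28837817 0.05967048]
ray@65 ((0.3503633439540863, 0.29313793778419495), 0.039418015629053116)
scene body ((0.3582066297531128, 0.2968759834766388), 0.035955753177404404) [0.05848872 0.0643605 ] hnd [0.28976767 0.28525707] [0.30607746 0.29349222 0.05766688]
t 7.3 tcp [0.5402 0.4328 0.1707] psi -72.4 gap 0.037 q1,q6 [0.64 1.9 ] n 10
0,-0.001,-0.126,-2.2,0.82,-0.31,0,0,-0.001,-0.126,-2.29,0.53,-0.31,0,0,-0.001,-0.126,-2.34,0.24,-0.3,0,0,-0.001,-0.126,-2.35,-0.05,-0.3,0,0,-0.001,-0.126,-2.32,-0.35,-0.3,0,0,-0.001,-0.126,-2.26,-0.64,-0.3,0,0,-0.001,-0.126,-2.16,-0.92,-0.3,0,0,-0.001,-0.126,-2.03,-1.19,-0.3,0
0,-0.001,-0.126,-1.86,-1.43,-0.3,0,0,-0.001,-0.126,-1.67,-1.66,-0.29,0
```

```bash
python3 plan.py 0.357 0.294 0.19 -84 0 4.5
```

```text
t 7.3 tcp [0.5402 0.4328 0.1707] psi -72.4 gap 0.037 q1,q6 [0.64 1.9 ] n 6
0,-0.001,0.034,-3.61,1.28,-0.34,0,0,-0.001,0.034,-3.56,1.4,-0.34,0,0,-0.001,0.034,-3.52,1.52,-0.34,0,0,-0.001,0.034,-3.46,1.64,-0.33,0,0,-0.001,0.034,-3.41,1.76,-0.33,0,0,-0.001,0.034,-3.34,1.87,-0.33,0
```

jog_arm:
  steps: [0, 0, 0.034, -3.6, 1.3, -0.4, 0, 0, 0, 0.034, -3.6, 1.4, -0.4, 0, 0, 0, 0.034, -3.5, 1.5, -0.4, 0, 0, 0, 0.034, -3.5, 1.6, -0.3, 0, 0, 0, 0.034, -3.4, 1.8, -0.3, 0, 0, 0, 0.034, -3.3, 1.9, -0.3, 0, 0, 0, 0, 0, 0, 0, 0, 0, 0, 0, 0, 0, 0, 0]

```text
t: 8.1
tcp_pos: [0.356, 0.2929, 0.1875]
tool_rot: [-3.137, -0.163, -0.001]
ft_force: [0.5, 0.8, 0.9]
finger_gap: 0.0917
```

```bash
python3 - <<'E'
from h import *
w=get("wrist");save(w,"pics/w4.png",1.2);P=pts(w);s=ctrl.sense()["tcp_pos"]
d=np.hypot(P[...,0]-.357,P[...,1]-.294);dark=w["pixels"].max(-1)<60
m=(d<.05)&(P[...,2]>.058)&(P[...,2]<.075)&~dark
q=P[m][:,:2];print(len(q),"z",np.percentile(P[m][:,2],[50,97]))
r=q[np.hypot(*(q-[.357,.294]).T)<.045]
A=np.c_[2*r,np.ones(len(r))];x=np.linalg.lstsq(A,(r**2).sum(1),rcond=None)[0];print("rim fit",x[:2],np.sqrt(x[2]+x[:2]@x[:2]),cv2.minEnclosingCircle(r.astype(np.float32)))
m=(d<.12)&(d>.045)&(P[...,2]>.045)&(P[...,2]<.075)&dark
h=P[m];print("handle",len(h),np.median(h,0),h.min(0))
E
python3 plan.py 0.357 0.294 0.05 -84 0 4.5
```

```text
1278 z [0.06481477 0.06634092]
rim fit [0.35668622 0.29498059] 0.03205412058654891 ((0.3550795018672943, 0.29454293847084045), 0.03510260209441185)
handle 932 [0.28533802 0.28689917 0.05998135] [0.25635504 0.27721296 0.05608811]
t 8.2 tcp [0.3564 0.2932 0.1872] psi -84.0 gap 0.093 q1,q6 [0.63 2.1 ] n 4
0,0,0,0.02,-0.02,3.43,0,0,0,0,0.02,-0.02,3.43,0,0,0,0,0.02,-0.02,3.43,0,0,0,0,0.02,-0.02,3.43,0
```

View pics/w4.png

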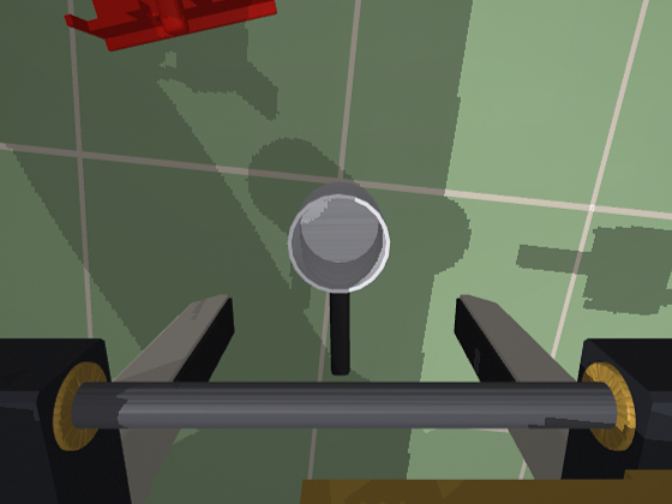

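The pot rim is at (340,243), centred between the open fingers, with its handle running down to (340,370).

jog_arm:
  steps: [0, 0, 0, 0, -0.1, 3.5, 0, 0, 0, 0, 0, 0, 4, 0, 0, 0, 0, 0, 0, 4, 0, 0, 0, 0, 0, 0, 2.4, 0, 0, 0, 0, 0, 0, 0.8, 0, 0, 0, 0, 0, 0, 0, 0]

```text
t: 8.75
tcp_pos: [0.356, 0.294, 0.0394]
tool_rot: [3.136, 0.163, -0.003]
ft_force: [1.2, -0.6, 0.3]
finger_gap: 0.0929
```

jog_arm:
  steps: [0, 0, 0, 0, 0, 0, 1, 0, 0, 0, 0, 0, 0, 1, 0, 0, 0, 0, 0, 0, 1, 0, 0, 0, 0, 0, 0, 1, 0, 0, 0, 0, 0, 0, 1, 0, 0, 0, 0, 0, 0, 1]

```text
t: 9.35
tcp_pos: [0.3565, 0.2944, 0.0413]
tool_rot: [-3.136, -0.163, -0.002]
ft_force: [-0.4, 0.1, 7.5]
finger_gap: 0.0687
```

jog_arm:
  steps: [0, 0, 0, 0, 0, -0.5, 1, 0, 0, 0, 0, 0, -2, 1, 0, 0, 0, 0, 0, -3, 1, 0, 0, 0, 0, 0, -3, 1, 0, 0, 0, 0, 0, -3, 1, 0, 0, 0, 0, 0, -1, 1, 0, 0, 0, 0, 0, 0, 1]

```text
t: 10.05
tcp_pos: [0.3564, 0.2943, 0.1663]
tool_rot: [-3.136, -0.163, -0.003]
ft_force: [0.9, -0.4, -2.8]
finger_gap: 0.0686
```

```bash
python3 - <<'E'
from h import *
w=get("wrist");P=pts(w);s=ctrl.sense()["tcp_pos"]
d=np.hypot(P[...,0]-s[0],P[...,1]-s[1]);m=(d<.05)&(P[...,2]>s[2]+.017)&(P[...,2]<s[2]+.035)&(w["pixels"].min(-1)>90)
print(s,m.sum(),"z-tcp",np.percentile(P[m][:,2]-s[2],[50,97]),np.array(cv2.minEnclosingCircle(P[m][:,:2].astype(np.float32))[0])-s[:2],np.median(P[m],0))
H=cv2.cvtColor(w["pixels"],cv2.COLOR_RGB2HSV)
E
python3 plan.py 0.637 -0.165 0.15 -84 1 4.2
```

```text
[0.35597052 0.29397544 0.16469916] 4287 z-tcp [0.02500401 0.0300185 ] [0.00011016 0.00737962] [0.36489073 0.29800836 0.18970317]
t 10.1 tcp [0.356  0.294  0.1647] psi -84.1 gap 0.069 q1,q6 [0.64 2.1 ] n 13
0,0,0,1.78,3.74,0.11,1,0,0,0,1.78,3.74,0.11,1,0,0,0,1.78,3.74,0.11,1,0,0,0,1.78,3.74,0.11,1,0,0,0,1.78,3.74,0.11,1,0,0,0,1.78,3.74,0.11,1,0,0,0,1.78,3.74,0.11,1,0,0,0,1.78,3.74,0.11,1
0,0,0,1.78,3.74,0.11,1,0,0,0,1.78,3.74,0.11,1,0,0,0,1.78,3.74,0.11,1,0,0,0,1.78,3.74,0.11,1,0,0,0,1.78,3.74,0.11,1
```

jog_arm:
  steps: [0, 0, 0, 1.0, 2.0, 0.1, 1, 0, 0, 0, 1.8, 3.7, 0.1, 1, 0, 0, 0, 1.8, 3.7, 0.1, 1, 0, 0, 0, 1.8, 3.7, 0.1, 1, 0, 0, 0, 1.8, 3.7, 0.1, 1, 0, 0, 0, 1.8, 3.7, 0.1, 1, 0, 0, 0, 1.8, 3.7, 0.1, 1, 0, 0, 0, 1.8, 3.7, 0.1, 1]

```text
t: 10.9
tcp_pos: [0.5201, 0.0289, 0.155]
tool_rot: [-3.137, -0.163, 0.004]
ft_force: [1.1, 0.2, -1.0]
finger_gap: 0.0686
```

jog_arm:
  steps: [0, 0, 0, 1.8, 3.7, 0.1, 1, 0, 0, 0, 1.8, 3.7, 0.1, 1, 0, 0, 0, 1.8, 3.7, 0.1, 1, 0, 0, 0, 1.8, 3.7, 0.1, 1, 0, 0, 0, 1.8, 3.7, 0.1, 1, 0, 0, 0, 1.0, 2.0, 0.1, 1, 0, 0, 0, 0, 0, 0, 1, 0, 0, 0, 0, 0, 0, 1]

```text
t: 11.7
tcp_pos: [0.6402, -0.1628, 0.1489]
tool_rot: [-3.136, -0.162, 0.005]
ft_force: [-0.6, -0.1, -2.6]
finger_gap: 0.0687
```

```bash
python3 plan.py 0.638 -0.165 0.0585 -84 1 4; python3 - <<'E'
from h import *
w=get("wrist");P=pts(w);s=ctrl.sense()["tcp_pos"]
d=np.hypot(P[...,0]-.638,P[...,1]+.165);H=cv2.cvtColor(w["pixels"],cv2.COLOR_RGB2HSV)
m=(d<.07)&(P[...,2]>.005)&(P[...,2]<.02)
q=P[m][:,:2];r=np.hypot(*(q-[.638,-.165]).T);print("trivet z",np.median(P[m][:,2]),len(q))
b=q[r>.045];h=cv2.convexHull(q.astype(np.float32))[:,0]
h=h[(h[:,0]>.64)];A=np.c_[2*h,np.ones(len(h))];x=np.linalg.lstsq(A,(h**2).sum(1),rcond=None)[0];print("fit",x[:2],np.sqrt(x[2]+x[:2]@x[:2]),len(h))
save(w,"pics/w5.png",1.2)
E
```

```text
t 11.7 tcp [ 0.6402 -0.1628  0.1489] psi -84.1 gap 0.069 q1,q6 [-0.29  1.18] n 3
0,0.001,-0.001,-0.07,0.07,3.01,1,0,0.001,-0.001,-0.07,0.07,3.01,1,0,0.001,-0.001,-0.08,0.07,3.01,1
trivet z 0.010242201118326874 6784
fit [ 0.63725218 -0.16662741] 0.055587238145228056 39
```

View pics/w5.png

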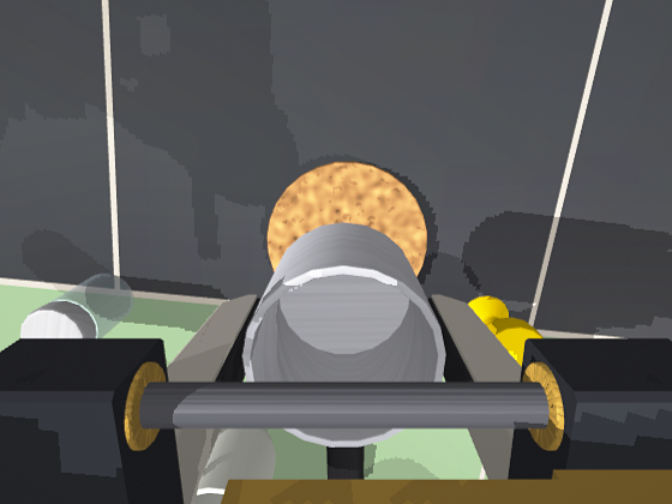

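The pot is held over the trivet at (347,230), and both sides look clear. Now I lower it.

jog_arm:
  steps: [0, 0, 0, -0.1, 0.1, 2.5, 1, 0, 0, 0, -0.1, 0.1, 3, 1, 0, 0, 0, -0.1, 0.1, 2, 1, 0, 0, 0, 0, 0, 1.2, 1, 0, 0, 0, 0, 0, 0.6, 1, 0, 0, 0, 0, 0, 0.3, 1, 0, 0, 0, 0, 0, 0, 1]

```text
t: 12.45
tcp_pos: [0.6385, -0.166, 0.0559]
tool_rot: [3.137, 0.163, 0.001]
ft_force: [0.4, 0.2, -2.5]
finger_gap: 0.0692
```

jog_arm:
  steps: [0, 0, 0, -0.1, 0, 0.3, 1, 0, 0, 0, 0, 0, 0.15, 1, 0, 0, 0, 0, 0, 0.1, 1, 0, 0, 0, 0, 0, 0, 1]

```text
t: 12.85
tcp_pos: [0.6376, -0.1664, 0.0514]
tool_rot: [3.137, 0.163, 0.002]
ft_force: [-4.9, 0.4, 9.0]
finger_gap: 0.0684
```

jog_arm:
  steps: [0, 0, 0, 0, 0, 0, 0.2, 0, 0, 0, 0, 0, 0, 0, 0, 0, 0, 0, 0, 0, 0, 0, 0, 0, 0, 0, -1, 0, 0, 0, 0, 0, 0, -3, 0, 0, 0, 0, 0, 0, -4, 0, 0, 0, 0, 0, 0, -4, 0, 0, 0, 0, 0, 0, -3, 0]

```text
t: 13.65
tcp_pos: [0.6375, -0.1664, 0.2036]
tool_rot: [3.136, 0.163, 0.004]
ft_force: [0.3, -0.4, -0.5]
finger_gap: 0.093
```

```bash
python3 - <<'E'
from h import *
print(ctrl.sense()["tcp_pos"])
w=get("wrist");P=pts(w)
d=np.hypot(P[...,0]-.638,P[...,1]+.165)
m=(d<.045)&(P[...,2]>.069)&(P[...,2]<.085)&(w["pixels"].max(-1)>60)
print("pot",cv2.minEnclosingCircle(P[m][:,:2].astype(np.float32)),np.percentile(P[m][:,2],[50,97]))
for n in("top","scene"):
    c=get(n);P=pts(c)
    d=np.hypot(P[...,0]-.453,P[...,1]+.096);m=(d<.075)&(P[...,2]>.02)&(P[...,2]<.09)
    q=P[m];b=q[q[:,2]>np.percentile(q[:,2],97)-.010][:,:2]
    print(n,"z",np.percentile(q[:,2],97),cv2.minAreaRect(b.astype(np.float32)))
    h=q[np.hypot(q[:,0]-.453,q[:,1]+.096)>.04];print("far",[ (np.round(np.degrees(np.arctan2(a[1]+.096,a[0]-.453))),round(float(np.hypot(a[0]-.453,a[1]+.096)),3)) for a in h[::max(1,len(h)//12)]])
E
python3 plan.py 0.453 -0.096 0.21 -30 0 4.5
```

```text
[ 0.63749263 -0.16636329  0.20358835]
pot ((0.6372678875923157, -0.16813446581363678), 0.03427331894636154) [0.07484712 0.07638429]
top z 0.06513073307353683 ((0.4953944981098175, -0.07456228137016296), (0.008740072138607502, 0.006387579720467329), 41.92230987548828)
far [(np.float64(28.0), 0.054), (np.float64(26.0), 0.052), (np.float64(24.0), 0.051), (np.float64(30.0), 0.053), (np.float64(29.0), 0.051), (np.float64(28.0), 0.05), (np.float64(25.0), 0.049), (np.float64(31.0), 0.049), (np.float64(29.0), 0.048), (np.float64(26.0), 0.047), (np.float64(24.0), 0.046), (np.float64(30.0), 0.048), (np.float64(30.0), 0.046), (np.float64(27.0), 0.045), (np.float64(31.0), 0.046), (np.float64(29.0), 0.045), (np.float64(29.0), 0.043), (np.float64(29.0), 0.043), (np.float64(30.0), 0.041)]
scene z 0.07415680428840882 ((0.45442888140678406, -0.09811155498027802), (0.06877894699573517, 0.06160692498087883), 63.928077697753906)
far [(np.float64(-160.0), 0.041), (np.float64(29.0), 0.044), (np.float64(29.0), 0.044), (np.float64(31.0), 0.05), (np.float64(26.0), 0.054), (np.float64(27.0), 0.056), (np.float64(26.0), 0.055), (np.float64(27.0), 0.057), (np.float64(27.0), 0.058), (np.float64(27.0), 0.056), (np.float64(27.0), 0.057), (np.float64(27.0), 0.054), (np.float64(25.0), 0.05)]
t 13.8 tcp [ 0.638  -0.1665  0.203 ] psi -84.1 gap 0.093 q1,q6 [-0.29  1.17] n 7
0,0,-0.135,-2.52,-1.28,-0.11,0,0,0,-0.135,-2.33,-1.6,-0.11,0,0,0,-0.135,-2.09,-1.9,-0.11,0,0,0,-0.135,-1.82,-2.17,-0.11,0,0,0,-0.135,-1.51,-2.39,-0.11,0,0,0,-0.135,-1.18,-2.57,-0.1,0,0,0,-0.135,-0.82,-2.71,-0.1,0
```

```bash
python3 plan.py 0.4535 -0.0965 0.2 -63 0 4.5
```

```text
t 13.8 tcp [ 0.638  -0.1665  0.203 ] psi -84.1 gap 0.093 q1,q6 [-0.29  1.17] n 5
0,-0.001,-0.073,-3.52,-1.77,0.04,0,0,-0.001,-0.073,-3.38,-2.03,0.05,0,0,-0.001,-0.073,-3.23,-2.27,0.05,0,0,-0.001,-0.073,-3.05,-2.5,0.05,0,0,-0.001,-0.073,-2.86,-2.72,0.06,0
```

jog_arm:
  steps: [0, 0, -0.073, -3.5, -1.8, 0.05, 0, 0, 0, -0.073, -3.4, -2.0, 0.05, 0, 0, 0, -0.073, -3.2, -2.3, 0.05, 0, 0, 0, -0.073, -3.0, -2.5, 0.05, 0, 0, 0, -0.073, -2.9, -2.7, 0.05, 0, 0, 0, 0, 0, 0, 0, 0, 0, 0, 0, 0, 0, 0, 0]

```text
t: 14.5
tcp_pos: [0.4529, -0.0958, 0.1972]
tool_rot: [3.056, 0.729, 0.001]
ft_force: [0.1, 0.1, 0.0]
finger_gap: 0.0926
```

```bash
python3 - <<'E'
from h import *
w=get("wrist");save(w,"pics/w6.png",1.2);P=pts(w);s=ctrl.sense()["tcp_pos"]
d=np.hypot(P[...,0]-.4535,P[...,1]+.0965);m=(d<.07)&(P[...,2]>.068)&(P[...,2]<.085)
q=P[m][:,:2];print(len(q),"z",np.percentile(P[m][:,2],[50,97]))
c=np.array([.4535,-.0965])
for _ in range(4):
    e=q-c;a=np.degrees(np.arctan2(e[:,1],e[:,0]));side=(np.abs(np.abs((a-27+180)%360-180)-90)<60)&(np.hypot(*e.T)<.036)
    r=q[side];A=np.c_[2*r,np.ones(len(r))];x=np.linalg.lstsq(A,(r**2).sum(1),rcond=None)[0];c=x[:2]
print("rim",c,np.sqrt(x[2]+c@c),len(r),cv2.minEnclosingCircle(r.astype(np.float32)))
m=(d<.075)&(P[...,2]>.03)&(P[...,2]<.085);e=P[m][:,:2]-c;h=e[np.hypot(*e.T)>.046];print("handle ang",np.degrees(np.arctan2(np.median(h[:,1]),np.median(h[:,0]))),len(h))
E
python3 plan.py 0.4535 -0.0965 0.045 -63 0 4.5
```

```text
1614 z [0.07496199 0.07729251]
rim [ 0.45367759 -0.09728215] 0.02855576333905907 872 ((0.4531796872615814, -0.09763425588607788), 0.030962452292442322)
handle ang 27.423433757282133 119
t 14.6 tcp [ 0.4535 -0.0961  0.1971] psi -63.2 gap 0.093 q1,q6 [-0.26  0.84] n 4
0,0,-0.001,0,0.01,3.8,0,0,0,-0.001,0,0.01,3.8,0,0,0,-0.001,0,0.01,3.8,0,0,0,-0.001,0,0.01,3.8,0
```

View pics/w6.png

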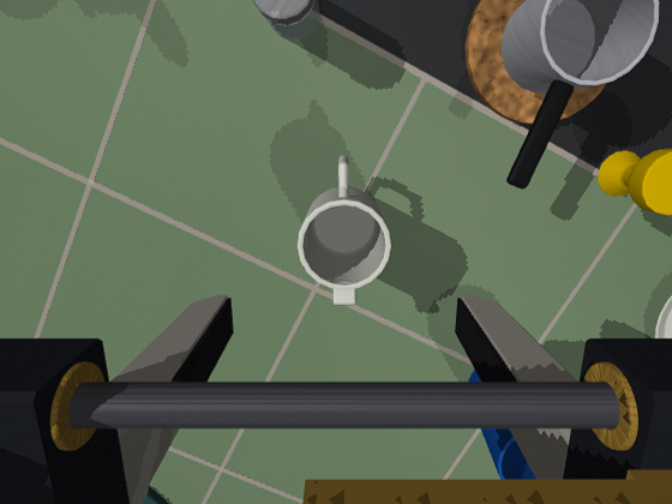

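The creamer rim is at (343,245), centred, with the handle up and the spout down. The pads will close on its free sides.

jog_arm:
  steps: [0, 0, 0, 0, 0.1, 3.5, 0, 0, 0, 0, 0, 0, 4, 0, 0, 0, 0, 0, 0, 4, 0, 0, 0, 0, 0, 0, 2.7, 0, 0, 0, 0, 0, 0, 1, 0, 0, 0, 0, 0, 0, 0, 0]

```text
t: 15.15
tcp_pos: [0.4536, -0.097, 0.0441]
tool_rot: [-3.055, -0.729, 0.004]
ft_force: [-0.1, 0.7, 0.3]
finger_gap: 0.0929
```

jog_arm:
  steps: [0, 0, 0, 0, 0, 0, 1, 0, 0, 0, 0, 0, 0, 1, 0, 0, 0, 0, 0, 0, 1, 0, 0, 0, 0, 0, 0, 1, 0, 0, 0, 0, 0, 0, 1, 0, 0, 0, 0, 0, 0, 1, 0, 0, 0, 0, 0, 0, 1]

```text
t: 15.85
tcp_pos: [0.4541, -0.0968, 0.0459]
tool_rot: [3.056, 0.73, 0.001]
ft_force: [-1.5, 4.0, 6.1]
finger_gap: 0.0619
```

jog_arm:
  steps: [0, 0, 0, 0, 0, -0.5, 1, 0, 0, 0, 0, 0, -2, 1, 0, 0, 0, 0, 0, -3, 1, 0, 0, 0, 0, 0, -3, 1, 0, 0, 0, 0, 0, -3, 1, 0, 0, 0, 0, 0, -1, 1, 0, 0, 0, 0, 0, 0, 1]

```text
t: 16.55
tcp_pos: [0.4542, -0.097, 0.1711]
tool_rot: [3.055, 0.729, 0.002]
ft_force: [0.1, -0.1, -3.1]
finger_gap: 0.0616
```

```bash
python3 plan.py 0.523 -0.428 0.15 -63 1 4.2
```

```text
t 16.6 tcp [ 0.4542 -0.097   0.1711] psi -63.1 gap 0.062 q1,q6 [-0.27  0.84] n 9
0,0,0,-0.98,3.63,0.24,1,0,0,0,-0.98,3.63,0.24,1,0,0,0,-0.98,3.63,0.24,1,0,0,0,-0.98,3.63,0.24,1,0,0,0,-0.98,3.62,0.24,1,0,0,0,-0.98,3.62,0.24,1,0,0,0,-0.99,3.62,0.24,1,0,0,0,-0.99,3.62,0.24,1
0,0,0,-0.99,3.62,0.24,1
```

jog_arm:
  steps: [0, 0, 0, -0.5, 2.0, 0.1, 1, 0, 0, 0, -1.0, 3.6, 0.2, 1, 0, 0, 0, -1.0, 3.6, 0.2, 1, 0, 0, 0, -1.0, 3.6, 0.2, 1, 0, 0, 0, -1.0, 3.6, 0.2, 1, 0, 0, 0, -1.0, 3.6, 0.2, 1, 0, 0, 0, -1.0, 3.6, 0.2, 1, 0, 0, 0, -1.0, 3.6, 0.2, 1]

```text
t: 17.35
tcp_pos: [0.5093, -0.3747, 0.1525]
tool_rot: [-3.054, -0.729, 0.003]
ft_force: [1.0, 0.4, -2.4]
finger_gap: 0.062
```

jog_arm:
  steps: [0, 0, 0, -0.9, 3.5, 0.2, 1, 0, 0, 0, -0.5, 1.9, 0.1, 1, 0, 0, 0, 0, 0, 0, 1, 0, 0, 0, 0, 0, 0, 1]

```text
t: 17.75
tcp_pos: [0.5211, -0.4276, 0.15]
tool_rot: [-3.053, -0.728, 0.003]
ft_force: [0.3, 0.3, -2.4]
finger_gap: 0.0618
```

```bash
python3 plan.py 0.523 -0.428 0.0525 -63 1 4; python3 - <<'E'
from h import *
w=get("wrist");P=pts(w);s=ctrl.sense()["tcp_pos"];print(s)
d=np.hypot(P[...,0]-.523,P[...,1]+.428)
m=(d<.075)&(P[...,2]>.004)&(P[...,2]<.02)
q=P[m][:,:2];print("saucer z",np.percentile(P[m][:,2],[5,50,95]),len(q))
h=cv2.convexHull(q.astype(np.float32))[:,0];a=np.radians(27);k=(h-[.523,-.428])@[np.cos(a),np.sin(a)]
h=h[k>.0];A=np.c_[2*h,np.ones(len(h))];x=np.linalg.lstsq(A,(h**2).sum(1),rcond=None)[0];print("fit",x[:2],np.sqrt(x[2]+x[:2]@x[:2]),len(h))
save(w,"pics/w7.png",1.2)
E
```

```text
t 17.8 tcp [ 0.5211 -0.4276  0.15  ] psi -63.2 gap 0.062 q1,q6 [-0.73  0.38] n 3
-0.001,0,-0.001,0.05,0.05,3.25,1,-0.001,0,-0.001,0.05,0.05,3.25,1,-0.001,0,-0.001,0.05,0.04,3.25,1
[ 0.5212598  -0.42718605  0.15063468]
saucer z [0.00533794 0.00688808 0.01138902] 8421
fit [ 0.520503   -0.42615355] 0.057279446382595786 33
```

View pics/w7.png

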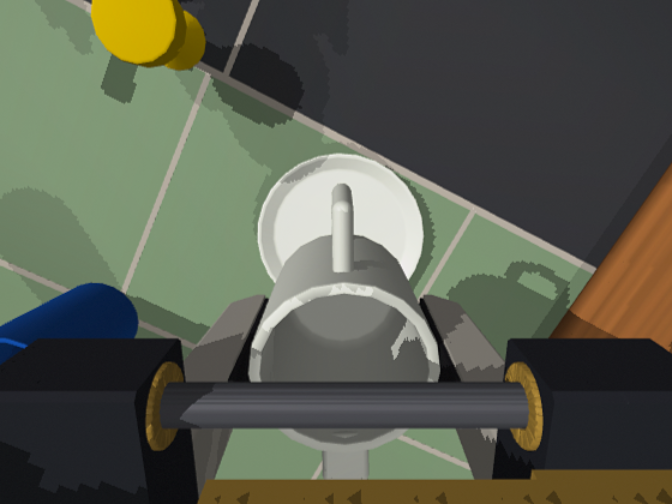

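The creamer is over the saucer (340,230) and clear of the tumbler and the egg cup. Now I lower it.

jog_arm:
  steps: [0, 0, 0, 0.1, 0, 2.5, 1, 0, 0, 0, 0, 0, 3, 1, 0, 0, 0, 0, 0, 2, 1, 0, 0, 0, 0, 0, 1.2, 1, 0, 0, 0, 0, 0, 0.5, 1, 0, 0, 0, 0, 0, 0.2, 1, 0, 0, 0, 0, 0, 0, 1]

```text
t: 18.5
tcp_pos: [0.5229, -0.4276, 0.0592]
tool_rot: [3.055, 0.73, 0.001]
ft_force: [-1.0, -0.6, -2.7]
finger_gap: 0.0619
```

jog_arm:
  steps: [0, 0, 0, 0, 0, 0.4, 1, 0, 0, 0, 0, 0, 0.2, 1, 0, 0, 0, 0, 0, 0.15, 1, 0, 0, 0, 0, 0, 0, 1]

```text
t: 18.9
tcp_pos: [0.5228, -0.4276, 0.052]
tool_rot: [3.055, 0.73, 0.001]
ft_force: [-2.4, 3.3, 6.6]
finger_gap: 0.0617
```

jog_arm:
  steps: [0, 0, 0, 0, 0, 0, 0.2, 0, 0, 0, 0, 0, 0, 0, 0, 0, 0, 0, 0, 0, 0, 0, 0, 0, 0, 0, -1, 0, 0, 0, 0, 0, 0, -3, 0, 0, 0, 0, 0, 0, -4, 0, 0, 0, 0, 0, 0, -4, 0, 0, 0, 0, 0, 0, -4, 0]

```text
t: 19.7
tcp_pos: [0.5224, -0.4274, 0.2134]
tool_rot: [3.055, 0.73, 0.001]
ft_force: [0.8, -1.1, -0.3]
finger_gap: 0.0933
```

```bash
python3 - <<'E'
from h import *
print(ctrl.sense()["tcp_pos"])
w=get("wrist");P=pts(w)
d=np.hypot(P[...,0]-.523,P[...,1]+.428);m=(d<.034)&(P[...,2]>.074)&(P[...,2]<.095)
print("creamer",cv2.minEnclosingCircle(P[m][:,:2].astype(np.float32)),np.percentile(P[m][:,2],[50,97]))
m=(d<.075)&(P[...,2]>.009)&(P[...,2]<.016);print("saucer",cv2.minEnclosingCircle(P[m][:,:2].astype(np.float32)))
E
python3 plan.py 0.382 -0.292 0.23 -20 0 4.5
```

```text
[ 0.52242998 -0.42735562  0.21337479]
creamer ((0.5208863615989685, -0.428792804479599), 0.03192443400621414) [0.08091195 0.08240722]
saucer ((0.5202171802520752, -0.42629364132881165), 0.057726576924324036)
t 19.8 tcp [ 0.5236 -0.4284  0.2212] psi -63.1 gap 0.093 q1,q6 [-0.72  0.38] n 6
0.001,0,-0.125,-1.08,-3.09,-0.17,0,0.001,0,-0.125,-0.68,-3.2,-0.17,0,0.001,0,-0.125,-0.28,-3.26,-0.17,0,0.001,0,-0.125,0.13,-3.27,-0.16,0,0.001,0,-0.125,0.54,-3.23,-0.16,0,0.001,0,-0.125,0.94,-3.14,-0.15,0
```

jog_arm:
  steps: [0, 0, -0.125, -1.1, -3.1, -0.2, 0, 0, 0, -0.125, -0.7, -3.2, -0.2, 0, 0, 0, -0.125, -0.3, -3.3, -0.2, 0, 0, 0, -0.125, 0.1, -3.3, -0.1, 0, 0, 0, -0.125, 0.5, -3.2, -0.1, 0, 0, 0, -0.125, 0.9, -3.1, -0.1, 0, 0, 0, 0, 0, 0, 0, 0, 0, 0, 0, 0, 0, 0, 0]

```text
t: 20.55
tcp_pos: [0.3801, -0.2921, 0.2208]
tool_rot: [2.576, 1.796, 0.001]
ft_force: [0.0, -0.2, -0.4]
finger_gap: 0.0929
```

```bash
python3 - <<'E'
from h import *
w=get("wrist");save(w,"pics/w8.png",1.2);P=pts(w)
d=np.hypot(P[...,0]-.382,P[...,1]+.292);m=(d<.06)&(P[...,2]>.088)&(P[...,2]<.105)
q=P[m][:,:2];print(len(q),"z",np.percentile(P[m][:,2],[50,97]),cv2.minEnclosingCircle(q.astype(np.float32)))
A=np.c_[2*q,np.ones(len(q))];x=np.linalg.lstsq(A,(q**2).sum(1),rcond=None)[0];print("rim",x[:2],np.sqrt(x[2]+x[:2]@x[:2]))
E
python3 plan.py 0.382 -0.292 0.06 -20 0 4.5
```

```text
1219 z [0.09491085 0.09645158] ((0.3802970051765442, -0.2931143641471863), 0.032998714596033096)
rim [ 0.38048659 -0.29249728] 0.030919941674068592
t 20.6 tcp [ 0.3804 -0.2924  0.2205] psi -20.2 gap 0.093 q1,q6 [-0.71 -0.36] n 4
0,0,-0.001,0.03,0.03,4.01,0,0,0,-0.001,0.03,0.03,4.01,0,0,0,-0.001,0.02,0.03,4.01,0,0,0,-0.001,0.02,0.03,4.01,0
```

View pics/w8.png

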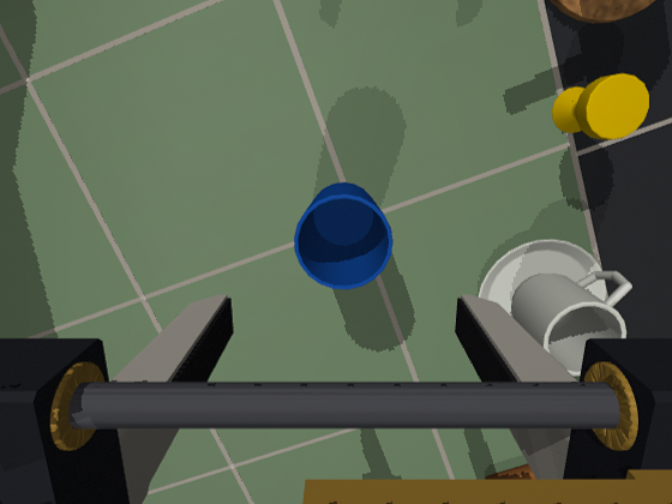

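The tumbler rim is at (343,243), centred between the fingers with free space around it.

jog_arm:
  steps: [0, 0, 0, 0, 0, 4, 0, 0, 0, 0, 0, 0, 4, 0, 0, 0, 0, 0, 0, 4, 0, 0, 0, 0, 0, 0, 3, 0, 0, 0, 0, 0, 0, 1, 0, 0, 0, 0, 0, 0, 0, 0]

```text
t: 21.2
tcp_pos: [0.3801, -0.2922, 0.0589]
tool_rot: [-2.575, -1.796, 0.001]
ft_force: [0.1, -0.1, 0.7]
finger_gap: 0.093
```

jog_arm:
  steps: [0, 0, 0, 0, 0, 0, 1, 0, 0, 0, 0, 0, 0, 1, 0, 0, 0, 0, 0, 0, 1, 0, 0, 0, 0, 0, 0, 1, 0, 0, 0, 0, 0, 0, 1, 0, 0, 0, 0, 0, 0, 1, 0, 0, 0, 0, 0, 0, 1]

```text
t: 21.9
tcp_pos: [0.3804, -0.2925, 0.0606]
tool_rot: [2.575, 1.797, 0.0]
ft_force: [-1.3, 0.7, 6.9]
finger_gap: 0.0635
```

jog_arm:
  steps: [0, 0, 0, 0, 0, -0.5, 1, 0, 0, 0, 0, 0, -2, 1, 0, 0, 0, 0, 0, -3, 1, 0, 0, 0, 0, 0, -3, 1, 0, 0, 0, 0, 0, -3, 1, 0, 0, 0, 0, 0, -2, 1, 0, 0, 0, 0, 0, 0, 1]

```text
t: 22.6
tcp_pos: [0.3808, -0.2927, 0.1978]
tool_rot: [2.573, 1.796, 0.002]
ft_force: [-0.3, 0.3, -1.4]
finger_gap: 0.0639
```

```bash
python3 plan.py 0.669 0.1455 0.18 -20 1 4.2;python3 - <<'E'
from h import *
w=get("wrist");P=pts(w);s=ctrl.sense()["tcp_pos"];d=np.hypot(P[...,0]-s[0],P[...,1]-s[1])
m=(d<.05)&(P[...,2]>s[2]+.025)&(P[...,2]<s[2]+.045);H=cv2.cvtColor(w["pixels"],cv2.COLOR_RGB2HSV);m&=(abs(H[...,0].astype(int)-110)<14)&(H[...,1]>120)
print(s,m.sum(),"rim z-tcp",np.percentile(P[m][:,2]-s[2],[50,97]),np.array(cv2.minEnclosingCircle(P[m][:,:2].astype(np.float32))[0])-s[:2])
E
```

```text
t 22.6 tcp [ 0.3808 -0.2927  0.1978] psi -20.2 gap 0.064 q1,q6 [-0.71 -0.36] n 13
0,0,0,3.93,0.92,0.13,1,0,0,0,3.93,0.92,0.14,1,0,0,0,3.93,0.92,0.14,1,0,0,0,3.93,0.92,0.14,1,0,0,0,3.93,0.92,0.14,1,0,0,0,3.93,0.92,0.14,1,0,0,0,3.93,0.92,0.14,1,0,0,0,3.93,0.92,0.14,1
0,0,0,3.93,0.93,0.14,1,0,0,0,3.93,0.93,0.14,1,0,0,0,3.93,0.93,0.14,1,0,0,0,3.93,0.93,0.14,1,0,0,0,3.93,0.93,0.14,1
[ 0.38037768 -0.29238477  0.19566783] 6550 rim z-tcp [0.03557825 0.03769139] [ 0.00088081 -0.0002603 ]
```

jog_arm:
  steps: [0, 0, 0, 2.0, 0.5, 0, 1, 0, 0, 0, 3.9, 0.9, 0.1, 1, 0, 0, 0, 3.9, 0.9, 0.1, 1, 0, 0, 0, 3.9, 0.9, 0.1, 1, 0, 0, 0, 3.9, 0.9, 0.1, 1, 0, 0, 0, 3.9, 0.9, 0.1, 1, 0, 0, 0, 3.9, 0.9, 0.1, 1, 0, 0, 0, 3.9, 0.9, 0.1, 1]

```text
t: 23.45
tcp_pos: [0.5451, -0.0389, 0.186]
tool_rot: [-2.575, -1.798, 0.002]
ft_force: [-0.3, -0.9, -0.6]
finger_gap: 0.0641
```

jog_arm:
  steps: [0, 0, 0, 3.9, 0.9, 0.1, 1, 0, 0, 0, 3.9, 0.9, 0.1, 1, 0, 0, 0, 3.9, 0.9, 0.1, 1, 0, 0, 0, 3.9, 0.9, 0.1, 1, 0, 0, 0, 3.9, 0.9, 0.1, 1, 0, 0, 0, 2.2, 0.6, 0.1, 1, 0, 0, 0, 0, 0, 0, 1, 0, 0, 0, 0, 0, 0, 1]

```text
t: 24.25
tcp_pos: [0.6671, 0.1455, 0.1798]
tool_rot: [-2.575, -1.798, 0.004]
ft_force: [0.2, 0.3, -0.5]
finger_gap: 0.0638
```

```bash
python3 plan.py 0.669 0.1455 0.07 -20 1 4; python3 - <<'E'
from h import *
w=get("wrist");P=pts(w);s=ctrl.sense()["tcp_pos"];print(s)
d=np.hypot(P[...,0]-.669,P[...,1]-.1455);H=cv2.cvtColor(w["pixels"],cv2.COLOR_RGB2HSV)
m=(d<.07)&(P[...,2]>.003)&(P[...,2]<.013)&(abs(H[...,0].astype(int)-108)<14)&(H[...,1]>120)
q=P[m][:,:2];print("coaster z",np.percentile(P[m][:,2],[5,50,95]),len(q))
h=cv2.convexHull(q.astype(np.float32))[:,0];a=np.radians(70);k=(h-[.669,.1455])@[np.cos(a),np.sin(a)]
h=h[k>.0];A=np.c_[2*h,np.ones(len(h))];x=np.linalg.lstsq(A,(h**2).sum(1),rcond=None)[0];print("fit",x[:2],np.sqrt(x[2]+x[:2]@x[:2]),len(h))
save(w,"pics/w9.png",1.2)
E
```

```text
t 24.2 tcp [0.6671 0.1455 0.1798] psi -20.1 gap 0.064 q1,q6 [0.18 0.53] n 3
-0.001,0.001,-0.001,0.03,0.07,3.66,1,-0.001,0.001,-0.001,0.02,0.06,3.66,1,-0.001,0.001,-0.001,0.02,0.06,3.66,1
[0.66707765 0.14503039 0.18048433]
coaster z [0.0051377  0.00633153 0.00751522] 4707
fit [0.66902695 0.14489286] 0.046421301909065765 31
```

View pics/w9.png

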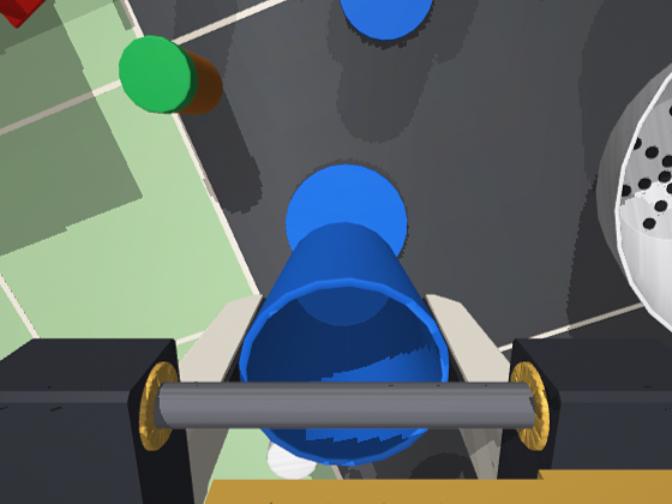

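The tumbler is over the larger coaster (347,220); the smaller one is at (388,5). The spice jar is well off to the left. Now I lower it.

jog_arm:
  steps: [0, 0, 0, 0, 0.1, 3, 1, 0, 0, 0, 0, 0, 3, 1, 0, 0, 0, 0, 0, 2.5, 1, 0, 0, 0, 0, 0, 1.3, 1, 0, 0, 0, 0, 0, 0.6, 1, 0, 0, 0, 0, 0, 0.2, 1, 0, 0, 0, 0, 0, 0, 1]

```text
t: 25.0
tcp_pos: [0.669, 0.1451, 0.0769]
tool_rot: [2.576, 1.798, 0.002]
ft_force: [-0.2, 0.1, -0.4]
finger_gap: 0.0639
```

jog_arm:
  steps: [0, 0, 0, 0, 0, 0.5, 1, 0, 0, 0, 0, 0, 0.3, 1, 0, 0, 0, 0, 0, 0.15, 1, 0, 0, 0, 0, 0, 0.1, 1, 0, 0, 0, 0, 0, 0, 1]

```text
t: 25.5
tcp_pos: [0.6688, 0.1454, 0.0666]
tool_rot: [2.576, 1.798, 0.001]
ft_force: [-4.8, 0.2, 10.1]
finger_gap: 0.0642
```

In contact. I release, rise and check.

jog_arm:
  steps: [0, 0, 0, 0, 0, 0, 0.2, 0, 0, 0, 0, 0, 0, 0, 0, 0, 0, 0, 0, 0, 0, 0, 0, 0, 0, 0, -1, 0, 0, 0, 0, 0, 0, -3, 0, 0, 0, 0, 0, 0, -4, 0, 0, 0, 0, 0, 0, -4, 0, 0, 0, 0, 0, 0, -4, 0]

```text
t: 26.3
tcp_pos: [0.6684, 0.1451, 0.2278]
tool_rot: [2.576, 1.798, 0.001]
ft_force: [0.4, -0.1, -0.1]
finger_gap: 0.0925
```

jog_arm:
  steps: [0, 0, 0, 0, 0, -2, 0, 0, 0, 0, -4, 0, 0, 0, 0, 0, 0, -4, 0, 0, 0, 0, 0, 0, -4, 0, 0, 0, 0, 0, 0, -4, 0, 0, 0, 0, 0, 0, 0, 0, 0]

```text
$.steps: bad value
```

```bash
python3 - <<'E'
from h import *
s=ctrl.sense();print(s["t"],s["tcp_pos"],s["finger_gap"])
S=get("scene");T=get("top");PS=pts(S);PT=pts(T);save(T,"pics/top9.png",1.4);save(S,"pics/scene9.png",1.4)
for n,(x,y,lo,hi,r) in dict(pot=(.637,-.166,.067,.085,.045),creamer=(.522,-.427,.074,.092,.034),tumbler=(.669,.1453,.092,.112,.045),salt=(.5755,.0065,.05,.08,.03),spice=(.602,.279,.05,.08,.03)).items():
    for v,P in(("top",PT),("scn",PS)):
        m=(np.hypot(P[...,0]-x,P[...,1]-y)<r)&(P[...,2]>lo)&(P[...,2]<hi)
        if m.sum()<5: print(n,v,"hidden");continue
        (cx,cy),R=cv2.minEnclosingCircle(P[m][:,:2].astype(np.float32));print(n,v,"d(mm)",round((cx-x)*1e3,1),round((cy-y)*1e3,1),"r",round(R,4),"z",np.percentile(P[m][:,2],97).round(4))
E
```

```text
26.3 [0.66838969 0.1451121  0.22780613] 0.09246077917259807
pot top d(mm) -5.8 -2.3 r 0.0391 z 0.079
pot scn d(mm) -3.4 -0.6 r 0.0402 z 0.0744
creamer top d(mm) -1.5 -0.2 r 0.0322 z 0.0839
creamer scn d(mm) -0.1 0.2 r 0.0327 z 0.0807
tumbler top d(mm) 20.8 1.7 r 0.0205 z 0.1046
tumbler scn d(mm) 1.8 0.9 r 0.0341 z 0.1013
salt top d(mm) -1.0 -0.5 r 0.0197 z 0.0702
salt scn d(mm) 1.5 2.2 r 0.0208 z 0.0659
spice top hidden
spice scn d(mm) 2.2 -0.5 r 0.0224 z 0.0691
```

View pics/scene9.png

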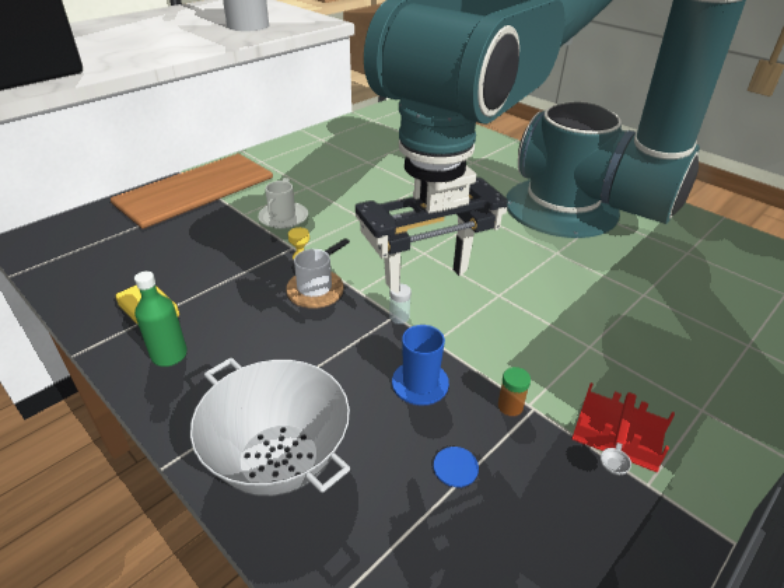

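The scene view shows every item in place:
- Tumbler on the larger coaster at (422,360).
- Pot on the trivet at (314,275).
- Creamer on the saucer at (282,205).
- Spoon in the middle slots at (625,430).
- Salt shaker and spice jar where they stood.

The gripper is open and well clear. The second rise call was refused because of a typo in its numbers, and it isn't needed.

```bash
python3 -c "
from plant import ctrl
print(ctrl.finish_job())"
```

```text
the job is handed in; nothing more can be done
None
```

I put the spoon, pot, creamer and tumbler back in that order, each set down until it touched, then let go. I handed the job in at about 26 s of the 128 s allowed; the simulator gave no verdict.

Distances from centre in my last checks:

| Thing | Off centre | Measured height | Check |
|---|---|---|---|
| Spoon | about 1 mm | underside 28 mm up | wrist camera right after release; only seen in a picture at the end |
| Pot | about 2 mm | standing on the trivet | wrist camera after release |
| Creamer | about 2–3 mm | standing on the saucer | wrist and scene cameras |
| Tumbler | about 2 mm | standing on the coaster | scene camera only |

The salt shaker and spice jar are within about 3 mm of where they started, which is within measurement error. The gripper ended open, with its tips about 11 cm above the tumbler's rim.

These checks disagreed or failed:
- **Tumbler, top view:** it read 21 mm off, but the gripper hid most of the rim. I relied on the scene view instead.
- **Pot, fixed cameras:** the final top and scene fits read 3–6 mm off centre. Those fits included part of the pot's handle.
- **Top camera heights:** it reads about 3 mm too high throughout.
- **Spice jar:** it was hidden from the top camera at the end, so only the scene view confirms it.
- **Last rise move:** one extra upward move was refused for a typo in its numbers. It was not needed.

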